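# Open a badge printer's card magazine for refilling

### The job

The badge printer on the desk needs new cards: lift the loose cover off its card magazine by the knob and set it down, not drop it, knob up on a free spot of the desk, leaving the other things where they are. Then take the spring-loaded card pusher by its upright grip and pull it back until its index tip is level with the fill pointer clamped on the rim, so that the new pack has room. Keep hold of it: finish while still holding the pusher there against its spring, for a colleague to drop the cards in.

Things in the scene. Friction and masses are not known exactly. Their poses are not given: they have to be found in the camera images.
- feeder: Fixed badge printer with an open-topped card magazine. Origin: on the desk under the magazine's middle; +x along the magazine to the printer body, so the pusher is pulled to -x; -y is the side of scale and pointer. Magazine x -100..100, y -67..67 mm; channel y -44..44, floor z 50, side rims' tops z 95, rear (-x) wall's top z 85 mm. Printer body x 104..202, y -70..70, top z 118 mm
- lid: Loose grey cover (hood), 160 g, 200 (x) x 134 (y) x 49 mm high, open below, walls 4 mm, on the magazine with 2 mm of play. Origin: centre of its lower edge, 85 mm over the desk at first; z up. On its top a round black knob, 22 mm wide, 30 mm tall. The pusher's grip reaches 40 mm up inside it: lift it straight up at least 50 mm
- lid_knob (a point): Centre of the top of the cover's knob, 79 mm above the cover's origin
- pusher: Black card pusher sliding in the channel, axes as feeder. Origin: on the channel floor under the grip's middle; at home at feeder x = 30 mm. It can be pulled 95 mm to -x; a spring returns it, 5 N at home to 7 N. From the grip to 60 mm ahead (+x) it has a low sled (up to 30 mm over the channel floor) that ends in a face plate 34 mm high
- pusher_grip (a point): Centre of the top of the pusher's upright grip: a fin 12 mm thick along x, 30 mm wide along y, 30 mm above the rims, top 125 mm over the desk. It can be pinched from above along x: free for 60 mm ahead and behind at home, down to 40 mm below its top
- pusher_index (a point): End of the pusher's index tip, a 3 mm wide finger that runs just over the top of the -y rim; it has the same x as the middle of the grip
- fill_pointer: Small black pointer with a steel clamp screw, 12 mm long (x), 9 mm wide, 12 mm high, fixed on top of the -y rim. Origin: foot of its 3 mm wide point, at the rim's top; axes as feeder. The index is level with it when both have the same x in the feeder's frame (a pull of 40 to 88 mm); the index passes beside it
- clear_patch (a point): Middle of a clear patch of desk, 150 mm (along world x) x 210 mm (along world y), to the left of the magazine and nearer the robot: a place where the cover fits with its length along world y (it need not be this one). Most of the rest of the desk carries clutter
- card_pack: Bystander: refill pack of white cards in a paper band, 50x86x54 mm, standing on the desk; origin under its centre
- pin_box: Bystander: small pale box of pins, 45x60x22 mm, origin under its centre
- binder_clip_1: Bystander: black binder clip, 22x41x54 mm, origin under its centre
- marker_8: Bystander: marker pen lying on the desk, 14x141x16 mm, origin under its middle

How it is judged:
By the outcome, as a careful person would: the job done as asked, in the order asked, and still so for the second after the job is handed in, while the arm keeps its last pose, push and grip.
It also fails if it takes over 54 s, if anything falls off the work surface, if the arm or the gripper's body presses on something with over 40 N, if the wrist force passes 120 N, or if a joint passes its speed limit or range.

### The arm

A 7-joint arm with a two-finger parallel gripper is mounted at the origin on a cart in front of the work surface, level with it; the furniture and walls round the work are solid. World frame = base frame: x ahead of the robot, y to its left, z up, the work surface at z = 0. Lengths are in m, angles in rad, forces in N, time in s.
With the tool pointing down it reaches from about 0.425 to 1.025 m from the base axis. Payload 9.4 kg.
Tool frame: the origin (TCP) lies at the very end of the fingers, on their centre line; the grasp point (between the pads) lies 19 mm behind it (manip.hold_point_z is the distance from the TCP to the grasp point, in m); z points along the fingers, y is the line along which they close (so a half turn about z gives the same grasp; the last joint's range is limited). The gripper opens to 93 mm and grips with 3 to 60 N. Pads are 15 mm wide; open, the fingers measure 128 mm over their backs; the gripper's body (75 mm by 188 mm) begins 65 mm behind the grasp point.
Start: joints at [1.038, 0.599, -0.003, 1.599, 0.002, 0.943, -0.08], TCP at [0.319, -0.651, 0.219] pointing down, gripper open.
Joint ranges: [-2.57, 2.57], [-0.35, 1.97], [-1.29, 1.29], [0.11, 2.56], [-1.05, 4.19], [0.11, 1.86], [-2.63, 2.63]. Speed limits (rad/s): [2.22, 2.22, 3.01, 3.01, 3.14, 3.14, 3.14].

### API

Orientations are given as [roll, pitch, yaw] about the fixed x, y, z axes, in that order (R = Rz(yaw) Ry(pitch) Rx(roll)).
In Python, from cell import manip gives the robot as it stands.
- The arm moves only by the tool send_rows, never from a script. Its argument "targets" is a list of rows, each an object with "slide": the shift along the tool's x, y, z in m, a list of three; "twist": the turn about the tool's z in units of 6 degrees (1.0 is 6 degrees); "claw": the opening, from -1 (shut) to 1 (fully open), so that 0 is half open. In form: [{"slide": [dx, dy, dz], "twist": twist, "claw": claw}, ...]. A call has 1 to 20 rows; each row is the pose to reach, as a shift and turn from the pose commanded when the call began, along the tool's axes at that moment; what a row does not reach only later rows make up. A row lasts 1/10 s, in which the tool goes at most 50 mm and 8.59 degrees, less where a joint would pass 70% of its speed; a pose out of reach is approached as far as the arm can. A call with a gripper value outside its range is refused whole. The fingers move at their own pace and stop on an object; "newtons" is the grip in N (left out, the last holds). Time passes only in rows, so rows that repeat a pose let the fingers close. It gives the time, the measured TCP pose, the force, the opening and the grip force at its end, in the units of the state.
- manip.get_state(): the state, without advancing time (a new reading comes with each control period).
- manip.capture(name): name is "scene" or "side" or "wrist"; returns (picture, depth): 384x512x3 uint8, red, green, blue; 384x512 float32, m along the optical axis (not along the pixel's ray), 0 where there is no reading.
- manip.calibration(name): a dict with "mtx" (3x3 intrinsics, pixels), "world_from_camera" (4x4, takes a point from camera to world coordinates). Camera axes: x right, y down, z forward; pixel columns grow to the right and rows downward; lengths in m; the calibration is good to about 2 mm. A picture is of the moment at which its call begins: read the wrist's pose just before it. calibration takes no time and is no camera call; for the wrist camera it gives the pose at the moment of the call.
- manip.close_job(): hands the job in; it is judged then, once.
Trained networks look in the newest picture that a camera, given by its name, has taken for a name from the list of things; names that differ only in an ending like _2 or _b are one class to them, and where a whole thing is asked for, a point or a joint stands for the part that bears it (a point fixed in the world has none). Each returns a list of dicts, best first, with "conf" (0 to 1); they miss things now and then, are a little off and sometimes report something else, mostly with a low value. They report only what shows in the picture. A call takes as long as a camera call.
- manip.look_for(camera, thing): "bbox" ([centre column, centre row, width, height] as shares, 0 to 1, of the picture: columns of its width, rows of its height, round what is visible of it).
The state is a dict: "clock": time; "q": joint angles; "qvel": joint speeds; "joint_efforts": joint torques, N m; "tool_pos": TCP position; "tool_rot": TCP orientation; "ft_force": force on the tool from outside, world axes, zero at the start; "moment": the same for the moment, N m; "gripper_width": finger opening in m; "gripper_force": force on a finger pad.
Only numpy, scipy, OpenCV 4.12 (cv2) and the standard library are available. Lean on these libraries where they do the work, as an engineer would, in place of code of your own. Each camera call takes 0.05 s, during which the arm holds its last target. There are 200 camera calls.

## Working session

There is one attempt and no reset: what is moved stays moved. The work goes in short steps, Python scripts to look and compute and a tool call to move; the robot and the scene stay as the last step left them, time stands still between calls to the robot, and variables do not carry over. Pictures are saved under pics/ and viewed, at most 10 in all, crops included, and the job is handed in when it is done.

Besides the shell and the picture viewer there is one more tool, called after "Request:" as name(argument=value, ...), one argument or row to a line, values as JSON. send_rows: Moves the arm, as the interface text tells. Its arguments: {"type":"object","properties":{"targets":{"type":"array","items":{"type":"object","properties":{"slide":{"type":"array","items":{"type":"number"}},"twist":{"type":"number"},"claw":{"type":"number"}}}},"newtons":{"type":"number"}},"required":["targets"]}

```bash
mkdir -p pics; cat > h.py <<'E'
import numpy as np, cv2
from cell import manip
def px2w(cal,u,v,d):
    K=np.array(cal['mtx']);T=np.array(cal['world_from_camera'])
    p=np.array([(u-K[0,2])*d/K[0,0],(v-K[1,2])*d/K[1,1],d])
    return T[:3,:3]@p+T[:3,3]
def cloud(cal,depth):
    K=np.array(cal['mtx']);T=np.array(cal['world_from_camera'])
    v,u=np.mgrid[:depth.shape[0],:depth.shape[1]]
    P=np.stack([(u-K[0,2])*depth/K[0,0],(v-K[1,2])*depth/K[1,1],depth],-1)
    W=P@T[:3,:3].T+T[:3,3]; W[depth==0]=np.nan
    return W
E
python3 - <<'E'
from h import *
s=manip.get_state(); print({k:np.round(v,3).tolist() for k,v in s.items()})
ims=[]
for c in ['scene','side']:
    im,d=manip.capture(c); cal=manip.calibration(c); W=cloud(cal,d)
    np.savez(f'{c}0.npz',im=im,d=d,W=W)
    ims.append(im)
    for t in ['lid','lid_knob','feeder','card_pack','pin_box','binder_clip_1','marker_8','clear_patch']:
        try:
            for r in manip.look_for(c,t)[:2]:
                b=r['bbox'];u,v=b[0]*512,b[1]*384
                print(c,t,round(r['conf'],2),np.round([u,v,b[2]*512,b[3]*384]),np.round(W[int(v),int(u)],3))
        except Exception as e: print(c,t,e)
    print(np.round(cal['world_from_camera'],2).tolist())
cv2.imwrite('pics/a.png',cv2.cvtColor(cv2.resize(np.vstack(ims),(0,0),fx=.78,fy=.78),cv2.COLOR_RGB2BGR))
E
```

```text
{'clock': 0.0, 'q': [1.038, 0.6, -0.003, 1.6, 0.002, 0.943, -0.08], 'qvel': [-0.002, -0.0, -0.001, 0.0, 0.001, -0.0, -0.002], 'joint_efforts': [0.0, -76.508, 1.497, -25.235, -0.052, 0.017, 0.0], 'tool_pos': [0.319, -0.651, 0.218], 'tool_rot': [-3.14, 0.0, 0.456], 'ft_force': [0.197, -0.022, -0.074], 'moment': [-0.008, -0.058, -0.017], 'gripper_force': 0.0, 'gripper_width': 0.093}
scene lid 0.7 [219. 183.  56.  63.] [0.623 0.071 0.129]
scene lid_knob 0.78 [218. 179.  53.  64.] [0.631 0.068 0.134]
scene feeder 0.89 [223. 180.  59.  91.] [0.614 0.058 0.134]
scene card_pack 0.74 [161. 249.  31.  37.] [0.608 0.325 0.055]
scene binder_clip_1 0.56 [287. 146.   3.  10.] [ 0.667 -0.309  0.003]
scene clear_patch it knows: binder_clip, card_pack, feeder, fill_pointer, lid, lid_knob, marker, pin_box, pusher, pusher_grip, pusher_index
[[-0.73, -0.51, 0.46, -0.1], [-0.69, 0.54, -0.48, 0.65], [-0.01, -0.67, -0.74, 1.12], [0.0, 0.0, 0.0, 1.0]]
side lid 0.74 [262. 179.  35.  33.] [0.585 0.067 0.133]
side lid_knob 0.76 [261. 182.  36.  33.] [0.572 0.047 0.133]
side lid_knob 0.44 [295. 209.  96.  31.] [ 0.287 -0.672  0.467]
side feeder 0.78 [295. 208.  97.  38.] [ 0.289 -0.672  0.468]
side card_pack 0.72 [243. 176.  20.  14.] [0.604 0.292 0.042]
side binder_clip_1 0.51 [340. 266.  15.  14.] [ 0.661 -0.313  0.013]
side marker_8 0.41 [189. 202.  14.  17.] [0.366 0.209 0.01 ]
side clear_patch it knows: binder_clip, card_pack, feeder, fill_pointer, lid, lid_knob, marker, pin_box, pusher, pusher_grip, pusher_index
[[0.92, -0.16, 0.36, 0.04], [-0.4, -0.43, 0.81, -1.1], [0.02, -0.89, -0.46, 0.74], [0.0, 0.0, 0.0, 1.0]]
```

View pics/a.png

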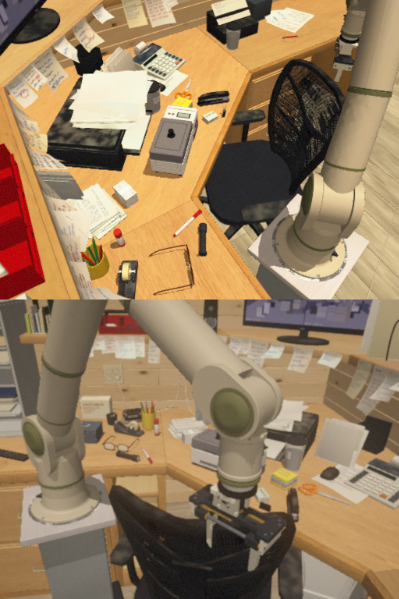

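The scene picture (shown at 0.78) has the grey lid near (172,145), the printer to its far side, the white card pack at (125,193), and glasses, pen and tape on the left desk. The arm starts behind the chair. Next I'll make a top-down map from the depth.

```bash
python3 - <<'E'
from h import *
z=np.load('scene0.npz');W=z['W'];im=z['im']
x0,x1,y0,y1,s=0.25,1.0,-0.45,0.55,0.002
# forward: upsampled cloud splat, robot looking up (x up, y left)
f=4
Wb=cv2.resize(W.astype(np.float32),None,fx=f,fy=f,interpolation=cv2.INTER_LINEAR);Ib=cv2.resize(im,None,fx=f,fy=f)
H,Wd=int((x1-x0)/s),int((y1-y0)/s)
m=np.isfinite(Wb).all(-1);m&=(Wb[...,0]>x0)&(Wb[...,0]<x1)&(Wb[...,1]>y0)&(Wb[...,1]<y1)&(Wb[...,2]>-.05)&(Wb[...,2]<.3)
P=Wb[m];C=Ib[m];o=np.argsort(P[:,2]);P=P[o];C=C[o]
top=np.zeros((H,Wd,3),np.uint8);r=((x1-P[:,0])/s).astype(int).clip(0,H-1);c=((y1-P[:,1])/s).astype(int).clip(0,Wd-1);top[r,c]=C
hm=np.zeros((H,Wd),np.float32);hm[r,c]=P[:,2]
big=cv2.resize(top,None,fx=1.5,fy=1.5)
for k in range(3,10):
    v=int((x1-k/10)/s*1.5);cv2.line(big,(0,v),(big.shape[1],v),(0,255,255),1);cv2.putText(big,f'x.{k}',(2,v-2),0,.4,(255,0,0))
for k in range(-4,6):
    u=int((y1-k/10)/s*1.5);cv2.line(big,(u,0),(u,big.shape[0]),(0,255,255),1);cv2.putText(big,f'y{k}',(u+2,10),0,.4,(255,0,0))
cv2.imwrite('pics/top.png',cv2.cvtColor(big,cv2.COLOR_RGB2BGR))
# lid top
for c in ['scene','side']:
    W=np.load(f'{c}0.npz')['W']
    near=(np.hypot(W[...,0]-.61,W[...,1]-.06)<.16)
    L=W[near&(W[...,2]>.126)&(W[...,2]<.140)]
    print(c,len(L),cv2.minAreaRect(L[:,:2].astype(np.float32)),np.median(L[:,2]))
    K=W[near&(W[...,2]>.150)&(W[...,2]<.175)]
    print('knob',len(K),K.mean(0),K.max(0),K.min(0))
    T=K[K[:,2]>.160];print(len(T),T.mean(0))
E
```

```text
scene 1914 ((0.642408013343811, 0.048512957990169525), (0.13467937707901, 0.2052796632051468), 33.00373077392578) 0.13418959628016242
knob 47 [0.64072808 0.05033201 0.1608688 ] [0.6541793  0.05977663 0.16647803] [0.63047583 0.03919479 0.15017396]
31 [0.64242281 0.04916355 0.16382854]
side 525 ((0.6231546998023987, 0.07040522992610931), (0.13587632775306702, 0.13663846254348755), 34.246089935302734) 0.13431991622749606
knob 12 [0.6343933  0.03920705 0.15715037] [0.63914978 0.04273586 0.16490489] [0.63090188 0.03127164 0.15159081]
3 [0.6328634  0.04234547 0.1624493 ]
```

View pics/top.png

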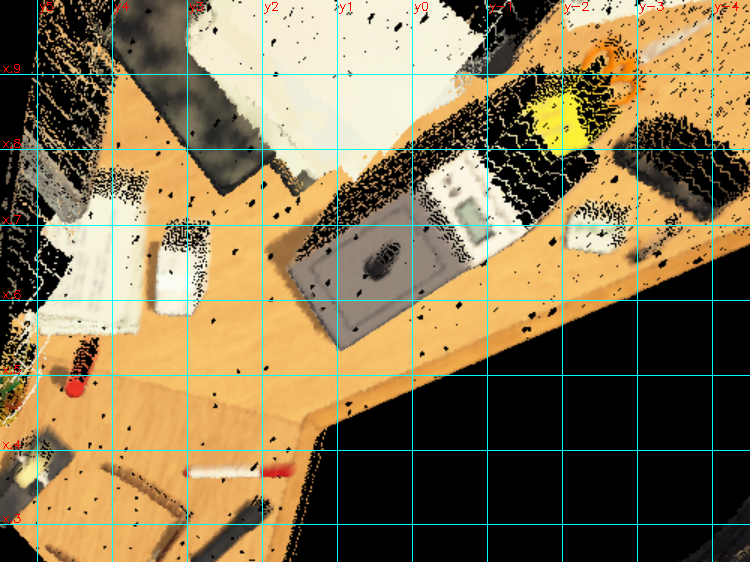

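The top map shows the lid centred at about (0.642, 0.049), with the feeder's +x at about -57° in world. Free desk lies around (0.47, 0.27), between the card pack (x>0.58) and the marker (x≈0.37). I'll check the obstacle heights on the path and in the patch.

```bash
python3 - <<'E'
from h import *
for c in ['scene','side']:
    W=np.load(f'{c}0.npz')['W'];W=W[np.isfinite(W).all(-1)]
    a=np.array([.319,-.651]);b=np.array([.642,.049])
    d=(b-a)/np.hypot(*(b-a));q=W[:,:2]-a;t=q@d;e=abs(q[:,0]*d[1]-q[:,1]*d[0])
    for k in np.arange(-.1,.9,.1):
        m=(e<.15)&(t>k)&(t<k+.1)
        print(c,'path',round(k,1),np.round(W[m,2].max(),3) if m.any() else None, m.sum())
    for x in np.arange(.38,.60,.02):
        row=[]
        for y in np.arange(.44,.08,-.03):
            m=(abs(W[:,0]-x)<.012)&(abs(W[:,1]-y)<.016);row.append(round(1000*np.percentile(W[m,2],90)) if m.any() else -99)
        print(c,round(x,2),row)
s=manip.get_state()
from scipy.spatial.transform import Rotation as R
Rt=R.from_euler('xyz',s['tool_rot']).as_matrix()
print((Rt.T@(np.array([.642,.049,.30])-s['tool_pos'])).round(4))
E
```

```text
scene path -0.1 0.519 153
scene path 0.0 0.613 3005
scene path 0.1 0.615 5501
scene path 0.2 0.03 2041
scene path 0.3 -0.258 1684
scene path 0.4 0.022 2240
scene path 0.5 0.028 2578
scene path 0.6 0.141 2410
scene path 0.7 0.166 2542
scene path 0.8 0.219 2941
scene 0.38 [3, 5, 3, 2, 3, 12, 14, 13, 15, 16, 3, -99]
scene 0.4 [2, 3, 3, 2, 3, 3, 3, 3, 3, 2, 3, -99]
scene 0.42 [3, 3, 3, 2, 3, 3, 2, 3, 3, 3, 3, 0]
scene 0.44 [3, 3, 2, 2, 3, 3, 2, 2, 2, 3, 3, 2]
scene 0.46 [43, 3, 3, 2, 3, 3, 3, 2, 3, 3, 2, 3]
scene 0.48 [93, 3, 3, 2, 3, 3, 3, 2, 3, 3, 3, 3]
scene 0.5 [93, 4, 3, 3, 3, 4, 4, 4, 3, 3, 3, 3]
scene 0.52 [2, 3, 4, 3, 2, 4, 3, 3, 3, 3, 3, 3]
scene 0.54 [3, 2, 2, 3, 2, 4, 3, 4, 3, 3, 3, 122]
scene 0.56 [32, 34, 31, 3, 2, 3, 3, 3, 3, 3, 3, 133]
scene 0.58 [50, 50, 48, 51, 55, 53, 2, 3, 4, 3, 120, 135]
side path -0.1 0.632 15430
side path 0.0 0.713 11204
side path 0.1 0.255 9259
side path 0.2 -0.032 336
side path 0.3 -0.264 70
side path 0.4 0.024 230
side path 0.5 0.024 145
side path 0.6 0.134 962
side path 0.7 0.165 1671
side path 0.8 0.138 244
side 0.38 [15, 4, 3, 3, 3, 8, 5, 12, 5, 7, 0, -99]
side 0.4 [11, 2, 3, 3, 2, 2, 2, 2, 2, 1, -4, -4]
side 0.42 [2, 2, 2, 4, 2, 3, 2, 2, 2, 2, -7, -3]
side 0.44 [3, 4, 2, 2, 2, 2, 3, 3, 2, 2, 2, 2]
side 0.46 [74, 3, 3, 3, 2, 3, 3, 3, 2, 2, 3, 2]
side 0.48 [88, 2, 3, 4, 3, 2, 2, 3, 2, 3, 4, 3]
side 0.5 [90, 2, 4, 4, 3, 4, 2, 3, 2, 3, 3, 4]
side 0.52 [3, 3, 3, 4, 3, 2, 3, 2, 3, 2, 3, 3]
side 0.54 [3, 3, 4, 3, 3, 3, 2, 3, 2, 2, 3, 100]
side 0.56 [33, 36, 31, 8, 3, 2, 4, 3, 2, 2, 2, 136]
side 0.58 [50, 51, 47, 30, 55, 50, 3, 3, 3, 1, -99, 136]
[ 0.598  -0.4864 -0.0814]
```

Request:
send_rows(
  targets=[
    {"slide": [0, 0, -0.05], "twist": 0, "claw": 1},
    {"slide": [0, 0, -0.1], "twist": 0, "claw": 1},
    {"slide": [0, 0, -0.13], "twist": 0, "claw": 1},
    {"slide": [0.04, -0.03, -0.13], "twist": 0, "claw": 1},
    {"slide": [0.08, -0.06, -0.13], "twist": 0, "claw": 1},
    {"slide": [0.12, -0.1, -0.13], "twist": -0.5, "claw": 1},
    {"slide": [0.16, -0.13, -0.13], "twist": -1.1, "claw": 1},
    {"slide": [0.2, -0.16, -0.13], "twist": -1.1, "claw": 1},
    {"slide": [0.24, -0.19, -0.13], "twist": -1.1, "claw": 1},
    {"slide": [0.28, -0.22, -0.13], "twist": -1.1, "claw": 1},
    {"slide": [0.32, -0.26, -0.13], "twist": -1.1, "claw": 1},
    {"slide": [0.36, -0.29, -0.13], "twist": -1.1, "claw": 1},
    {"slide": [0.4, -0.32, -0.13], "twist": -1.1, "claw": 1},
    {"slide": [0.44, -0.36, -0.13], "twist": -1.1, "claw": 1},
    {"slide": [0.48, -0.39, -0.13], "twist": -1.1, "claw": 1},
    {"slide": [0.52, -0.42, -0.13], "twist": -1.1, "claw": 1},
    {"slide": [0.56, -0.455, -0.13], "twist": -1.1, "claw": 1},
    {"slide": [0.6, -0.486, -0.13], "twist": -1.1, "claw": 1},
    {"slide": [0.6, -0.486, -0.13], "twist": -1.1, "claw": 1},
    {"slide": [0.6, -0.486, -0.13], "twist": -1.1, "claw": 1},
  ],
)

```text
clock: 2.8
tool_pos: [0.6446, 0.0544, 0.3481]
tool_rot: [-3.14, -0.001, 0.577]
ft_force: [-0.6, -1.2, -0.3]
gripper_width: 0.093
gripper_force: 0.0
```

```bash
python3 - <<'E'
from h import *
s=manip.get_state(); print(np.round(s['q'],2),np.round(s['tool_pos'],4))
im,d=manip.capture('wrist');cal=manip.calibration('wrist');W=cloud(cal,d);np.savez('w1.npz',im=im,d=d,W=W)
print(np.round(cal['world_from_camera'],3).tolist())
for t in ['lid_knob','lid','fill_pointer']:
    for r in manip.look_for('wrist',t)[:2]:
        b=r['bbox'];print(t,round(r['conf'],2),np.round([b[0]*512,b[1]*384,b[2]*512,b[3]*384]))
near=np.hypot(W[...,0]-.64,W[...,1]-.05)<.2
L=W[near&(W[...,2]>.128)&(W[...,2]<.14)]
print(cv2.minAreaRect(L[:,:2].astype(np.float32)),np.median(L[:,2]))
T=W[near&(W[...,2]>.158)&(W[...,2]<.170)]
print(len(T),T.mean(0),np.median(T,0),T.min(0),T.max(0),cv2.minEnclosingCircle(T[:,:2].astype(np.float32)))
cv2.imwrite('pics/w1.png',cv2.cvtColor(im,cv2.COLOR_RGB2BGR))
E
```

```text
[-0.    0.4  -0.25  1.62  0.1   1.13 -1.27] [0.6446 0.0544 0.3481]
[[0.544, -0.808, -0.226, 0.706], [-0.839, -0.524, -0.146, 0.091], [-0.001, 0.269, -0.963, 0.514], [0.0, 0.0, 0.0, 1.0]]
lid_knob 0.79 [264. 173. 142.  98.]
lid_knob 0.68 [109. 222.  64.  33.]
lid 0.57 [261. 170. 142.  94.]
((0.6979090571403503, 0.08034837245941162), (0.2652720808982849, 0.1998019516468048), 32.87667465209961) 0.13387860525128337
1183 [0.76052545 0.13732242 0.16605644] [0.78170859 0.15354439 0.16635002] [0.63136321 0.03331472 0.15838512] [0.80821841 0.17862796 0.16896274] ((0.714889645576477, 0.10582766681909561), 0.1068011224269867)
```

View pics/w1.png

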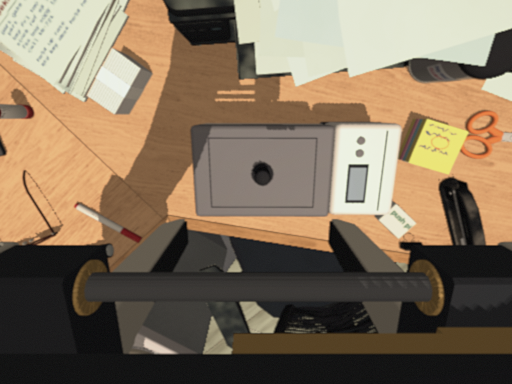

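The wrist view shows the lid at columns 192–333 and rows 124–215, the knob at (262,173) and the printer to its right. The lid edges are parallel to the image axes, so the tool yaw matches the feeder.

```bash
python3 - <<'E'
from h import *
z=np.load('w1.npz');W=z['W'];im=z['im'];s=manip.get_state()
sub=np.zeros(W.shape[:2],bool);sub[120:222,188:332]=1
L=W[sub&(W[...,2]>.129)&(W[...,2]<.139)].astype(np.float32)
print(cv2.minAreaRect(L[:,:2]),np.median(L[:,2]))
sub[:]=0;sub[150:200,240:285]=1
T=W[sub&(W[...,2]>.160)]
print(len(T),T.mean(0),T.min(0),T.max(0),cv2.minEnclosingCircle(T[:,:2].astype(np.float32)))
c=cv2.minEnclosingCircle(T[:,:2].astype(np.float32))[0]
from scipy.spatial.transform import Rotation as R
Rt=R.from_euler('xyz',s['tool_rot']).as_matrix()
print((Rt.T@(np.array([*c,.139])-s['tool_pos'])).round(4),np.degrees(s['tool_rot']))
E
```

```text
Traceback (most recent call last):
cv2.error: OpenCV(4.12.0) /io/opencv/modules/imgproc/src/convhull.cpp:143: error: (-215:Assertion failed) total >= 0 && (depth == CV_32F || depth == CV_32S) in function 'convexHull'
```

```bash
python3 - <<'E'
from h import *
z=np.load('w1.npz');W=z['W'];im=z['im'];s=manip.get_state()
sub=np.zeros(W.shape[:2],bool);sub[120:222,188:332]=1
print(W[140,220],W[205,220],W[140,310],W[173,262])
L=np.ascontiguousarray(W[sub&(abs(W[...,2]-.134)<.006)][:,:2].astype(np.float32))
print(len(L), cv2.minAreaRect(L) if len(L) else '')
sub[:]=0;sub[150:200,240:285]=1
T=W[sub&(W[...,2]>W[205,220,2]+.015)]
print(len(T),T.mean(0),T.min(0),T.max(0),cv2.minEnclosingCircle(np.ascontiguousarray(T[:,:2].astype(np.float32))))
E
```

```text
[0.64906295 0.11671321 0.13418695] [0.56800049 0.06840706 0.13407371] [0.71642178 0.0125607  0.13298082] [0.6467077  0.04662452 0.16358266]
12278 ((0.6417185068130493, 0.044050879776477814), (0.13130399584770203, 0.19981485605239868), 32.937625885009766)
221 [0.64242363 0.04467656 0.16273199] [0.63136321 0.03331472 0.14925266] [0.65183071 0.05454723 0.16571077] ((0.6410831212997437, 0.04369784891605377), 0.010742305777966976)
```

Request:
send_rows(
  targets=[
    {"slide": [-0.0075, 0.0064, 0.03], "twist": 0, "claw": 0.2},
    {"slide": [-0.0075, 0.0064, 0.07], "twist": 0, "claw": 0.2},
    {"slide": [-0.0075, 0.0064, 0.11], "twist": 0, "claw": 0.2},
    {"slide": [-0.0075, 0.0064, 0.14], "twist": 0, "claw": 0.2},
    {"slide": [-0.0075, 0.0064, 0.16], "twist": 0, "claw": 0.2},
    {"slide": [-0.0075, 0.0064, 0.16], "twist": 0, "claw": 0.2},
    {"slide": [-0.0075, 0.0064, 0.16], "twist": 0, "claw": 0.2},
  ],
)

```text
clock: 3.7
tool_pos: [0.6412, 0.0389, 0.1893]
tool_rot: [3.141, -0.0, 0.569]
ft_force: [0.3, 0.6, 0.1]
gripper_width: 0.0559
gripper_force: 0.0
```

```bash
python3 - <<'E'
from h import *
s=manip.get_state(); print(np.round(s['q'],2),np.round(s['tool_pos'],4),s['gripper_width'])
im,d=manip.capture('wrist');cal=manip.calibration('wrist');W=cloud(cal,d)
cv2.imwrite('pics/w2.png',cv2.cvtColor(im,cv2.COLOR_RGB2BGR))
near=np.hypot(W[...,0]-.642,W[...,1]-.045)<.025
T=W[near&(abs(W[...,2]-.160)<.006)]
print(len(T)); 
if len(T): print(T.mean(0),T.min(0),T.max(0),cv2.minEnclosingCircle(np.ascontiguousarray(T[:,:2].astype(np.float32))))
E
```

```text
[-0.    0.54 -0.22  1.82  0.16  0.8  -1.3 ] [0.6412 0.0389 0.1893] 0.05587035724241109
668
[0.64402592 0.04803188 0.16353734] [0.6325841  0.03667752 0.15409402] [0.65343055 0.0580607  0.1659448 ] ((0.642584502696991, 0.04737301915884018), 0.010876606218516827)
```

View pics/w2.png

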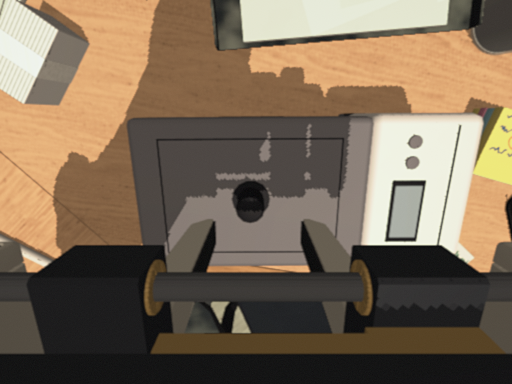

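The wrist view shows the knob at (250,200) with the finger midline at about column 260, so the tool has to shift about 7 mm. The fresh depth agrees, putting the knob at (0.6426, 0.0474).

Request:
send_rows(
  targets=[
    {"slide": [0.0052, -0.0062, 0.0], "twist": 0, "claw": 0.2},
    {"slide": [0.0052, -0.0062, 0.01], "twist": 0, "claw": 0.2},
    {"slide": [0.0052, -0.0062, 0.025], "twist": 0, "claw": 0.2},
    {"slide": [0.0052, -0.0062, 0.04], "twist": 0, "claw": 0.2},
    {"slide": [0.0052, -0.0062, 0.05], "twist": 0, "claw": 0.2},
    {"slide": [0.0052, -0.0062, 0.05], "twist": 0, "claw": 0.2},
    {"slide": [0.0052, -0.0062, 0.05], "twist": 0, "claw": 0.2},
  ],
)

```text
clock: 4.45
tool_pos: [0.642, 0.0481, 0.1381]
tool_rot: [-3.141, 0.001, 0.571]
ft_force: [0.8, 0.2, -0.2]
gripper_width: 0.0557
gripper_force: 0.0
```

Request:
send_rows(
  targets=[
    {"slide": [0, 0, 0], "twist": 0, "claw": -0.3},
    {"slide": [0, 0, 0], "twist": 0, "claw": -0.6},
    {"slide": [0, 0, 0], "twist": 0, "claw": -0.8},
    {"slide": [0, 0, 0], "twist": 0, "claw": -1},
    {"slide": [0, 0, 0], "twist": 0, "claw": -1},
    {"slide": [0, 0, 0], "twist": 0, "claw": -1},
  ],
  newtons=30,
)

```text
clock: 5.05
tool_pos: [0.6422, 0.0481, 0.1389]
tool_rot: [3.141, -0.0, 0.571]
ft_force: [-0.1, 0.4, 2.6]
gripper_width: 0.0213
gripper_force: 30.0
```

Request:
send_rows(
  targets=[
    {"slide": [0, 0, -0.005], "twist": 0, "claw": -1},
    {"slide": [0, 0, -0.012], "twist": 0, "claw": -1},
    {"slide": [0, 0, -0.02], "twist": 0, "claw": -1},
    {"slide": [0, 0, -0.03], "twist": 0, "claw": -1},
    {"slide": [0, 0, -0.045], "twist": 0, "claw": -1},
    {"slide": [0, 0, -0.06], "twist": 0, "claw": -1},
    {"slide": [0, 0, -0.08], "twist": 0, "claw": -1},
    {"slide": [0, 0, -0.1], "twist": 0, "claw": -1},
    {"slide": [0, 0, -0.115], "twist": 0, "claw": -1},
    {"slide": [0, 0, -0.12], "twist": 0, "claw": -1},
    {"slide": [0, 0, -0.12], "twist": 0, "claw": -1},
    {"slide": [0, 0, -0.12], "twist": 0, "claw": -1},
  ],
)

```text
clock: 6.25
tool_pos: [0.6418, 0.048, 0.2583]
tool_rot: [-3.141, 0.001, 0.571]
ft_force: [-1.0, -0.5, -2.1]
gripper_width: 0.0214
gripper_force: 30.0
```

Request:
send_rows(
  targets=[
    {"slide": [-0.001, -0.01, 0], "twist": 0.2, "claw": -1},
    {"slide": [-0.003, -0.03, 0], "twist": 0.6, "claw": -1},
    {"slide": [-0.006, -0.055, 0], "twist": 1.1, "claw": -1},
    {"slide": [-0.009, -0.08, 0], "twist": 1.7, "claw": -1},
    {"slide": [-0.012, -0.11, 0], "twist": 2.3, "claw": -1},
    {"slide": [-0.015, -0.14, 0], "twist": 2.9, "claw": -1},
    {"slide": [-0.018, -0.17, 0], "twist": 3.5, "claw": -1},
    {"slide": [-0.021, -0.2, 0], "twist": 4.1, "claw": -1},
    {"slide": [-0.024, -0.225, 0], "twist": 4.6, "claw": -1},
    {"slide": [-0.027, -0.245, 0], "twist": 5.0, "claw": -1},
    {"slide": [-0.0287, -0.258, 0], "twist": 5.3, "claw": -1},
    {"slide": [-0.0287, -0.2644, 0], "twist": 5.45, "claw": -1},
    {"slide": [-0.0287, -0.2644, 0], "twist": 5.45, "claw": -1},
    {"slide": [-0.0287, -0.2644, 0], "twist": 5.45, "claw": -1},
    {"slide": [-0.0287, -0.2644, 0], "twist": 5.45, "claw": -1},
  ],
)

```text
clock: 7.75
tool_pos: [0.4756, 0.2542, 0.2584]
tool_rot: [3.141, 0.0, -0.001]
ft_force: [0.1, 0.5, -1.7]
gripper_width: 0.0215
gripper_force: 30.0
```

```bash
python3 - <<'E'
from h import *
s=manip.get_state(); print(np.round(s['q'],2),np.round(s['tool_pos'],4),np.round(s['tool_rot'],3),s['gripper_width'])
ims=[]
for c in ['scene','wrist']:
    im,d=manip.capture(c);cal=manip.calibration(c);W=cloud(cal,d);ims.append(im);np.savez(f'{c}2.npz',im=im,d=d,W=W)
    m=(np.hypot(W[...,0]-.475,W[...,1]-.255)<.13)&(abs(W[...,2]-.2535)<.008)
    L=np.ascontiguousarray(W[m][:,:2].astype(np.float32));print(c,len(L),cv2.minAreaRect(L) if len(L) else '',np.median(W[m][:,2]) if len(L) else '')
    for t in ['pusher_grip','fill_pointer','pusher_index']:
        for r in manip.look_for(c,t)[:2]:
            b=r['bbox'];print(c,t,round(r['conf'],2),np.round([b[0]*512,b[1]*384,b[2]*512,b[3]*384],1))
cv2.imwrite('pics/b.png',cv2.cvtColor(np.hstack(ims)[:,:,:],cv2.COLOR_RGB2BGR)); im=cv2.imread('pics/b.png');cv2.imwrite('pics/b.png',cv2.resize(im,(800,300),interpolation=cv2.INTER_AREA))
E
```

```text
[-0.48  0.33 -0.15  1.97  0.07  0.84 -2.24] [0.4756 0.2542 0.2584] [ 3.141e+00  0.000e+00 -1.000e-03] 0.021469087297246597
scene 2621 ((0.47362133860588074, 0.2558823227882385), (0.1336817443370819, 0.19988682866096497), 0.03825344890356064) 0.2534569708680139
scene pusher_index 0.66 [227.2 176.9  18.4  23.9]
wrist 34008 ((0.47526827454566956, 0.2542808949947357), (0.13264337182044983, 0.19775381684303284), 0.36612701416015625) 0.25356984976757935
wrist pusher_grip 0.8 [473.9  27.1  76.2  53.1]
wrist pusher_index 0.78 [472.5  27.6  76.   54.4]
```

View pics/b.png

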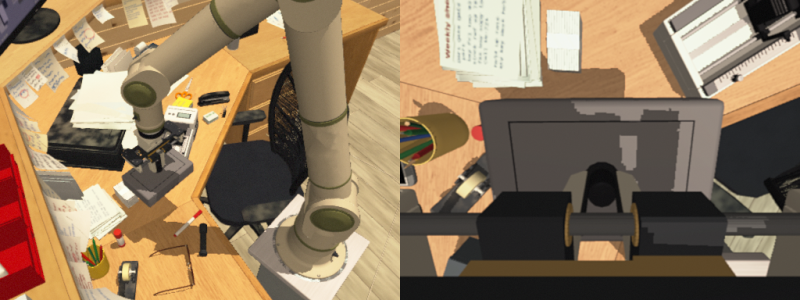

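The lid hangs level at its rim-parallel pose (0.475, 0.255), yaw about 0°, and the patch below it is clear. I'll lower it.

Request:
send_rows(
  targets=[
    {"slide": [0, 0, 0.01], "twist": 0, "claw": -1},
    {"slide": [0, 0, 0.03], "twist": 0, "claw": -1},
    {"slide": [0, 0, 0.055], "twist": 0, "claw": -1},
    {"slide": [0, 0, 0.08], "twist": 0, "claw": -1},
    {"slide": [0, 0, 0.105], "twist": 0, "claw": -1},
    {"slide": [0, 0, 0.13], "twist": 0, "claw": -1},
    {"slide": [0, 0, 0.15], "twist": 0, "claw": -1},
    {"slide": [0, 0, 0.165], "twist": 0, "claw": -1},
    {"slide": [0, 0, 0.178], "twist": 0, "claw": -1},
    {"slide": [0, 0, 0.188], "twist": 0, "claw": -1},
    {"slide": [0, 0, 0.195], "twist": 0, "claw": -1},
    {"slide": [0, 0, 0.198], "twist": 0, "claw": -1},
    {"slide": [0, 0, 0.2], "twist": 0, "claw": -1},
    {"slide": [0, 0, 0.201], "twist": 0, "claw": -1},
    {"slide": [0, 0, 0.202], "twist": 0, "claw": -1},
    {"slide": [0, 0, 0.202], "twist": 0, "claw": -1},
  ],
)

```text
clock: 9.75
tool_pos: [0.4752, 0.2551, 0.0569]
tool_rot: [-3.141, -0.0, 0.0]
ft_force: [0.4, -0.5, -1.0]
gripper_width: 0.0211
gripper_force: 30.0
```

Request:
send_rows(
  targets=[
    {"slide": [0, 0, 0.001], "twist": 0, "claw": -1},
    {"slide": [0, 0, 0.002], "twist": 0, "claw": -1},
    {"slide": [0, 0, 0.003], "twist": 0, "claw": -1},
    {"slide": [0, 0, 0.0035], "twist": 0, "claw": -1},
    {"slide": [0, 0, 0.0035], "twist": 0, "claw": -1},
  ],
)

```text
clock: 10.25
tool_pos: [0.4751, 0.2551, 0.0538]
tool_rot: [-3.141, -0.0, 0.0]
ft_force: [-1.2, -0.8, 10.0]
gripper_width: 0.0215
gripper_force: 30.0
```

Request:
send_rows(
  targets=[
    {"slide": [0, 0, -0.001], "twist": 0, "claw": -1},
    {"slide": [0, 0, -0.001], "twist": 0, "claw": -0.5},
    {"slide": [0, 0, -0.001], "twist": 0, "claw": -0.2},
    {"slide": [0, 0, -0.001], "twist": 0, "claw": 0},
    {"slide": [0, 0, -0.001], "twist": 0, "claw": 0.2},
    {"slide": [0, 0, -0.001], "twist": 0, "claw": 0.2},
  ],
)

```text
clock: 10.85
tool_pos: [0.475, 0.255, 0.054]
tool_rot: [3.142, 0.0, 0.0]
ft_force: [1.1, 0.0, -0.3]
gripper_width: 0.0505
gripper_force: 0.0
```

Request:
send_rows(
  targets=[
    {"slide": [0, 0, -0.01], "twist": 0, "claw": 0.2},
    {"slide": [0, 0, -0.03], "twist": 0, "claw": 0.2},
    {"slide": [0, 0, -0.07], "twist": 0, "claw": 0.2},
    {"slide": [0, 0, -0.11], "twist": 0, "claw": 0.2},
    {"slide": [0, 0, -0.15], "twist": 0, "claw": 0.2},
    {"slide": [0.01, 0.015, -0.19], "twist": -0.3, "claw": 0.2},
    {"slide": [0.035, 0.045, -0.216], "twist": -1, "claw": 0.2},
    {"slide": [0.06, 0.077, -0.216], "twist": -1.8, "claw": 0.2},
    {"slide": [0.085, 0.11, -0.216], "twist": -2.6, "claw": 0.2},
    {"slide": [0.11, 0.14, -0.216], "twist": -3.4, "claw": 0.2},
    {"slide": [0.135, 0.172, -0.216], "twist": -4.2, "claw": 0.2},
    {"slide": [0.16, 0.204, -0.216], "twist": -4.9, "claw": 0.2},
    {"slide": [0.175, 0.224, -0.216], "twist": -5.3, "claw": 0.2},
    {"slide": [0.183, 0.234, -0.216], "twist": -5.48, "claw": 0.2},
    {"slide": [0.183, 0.234, -0.216], "twist": -5.48, "claw": 0.2},
    {"slide": [0.183, 0.234, -0.216], "twist": -5.48, "claw": 0.2},
    {"slide": [0.183, 0.234, -0.216], "twist": -5.48, "claw": 0.2},
  ],
)

```text
clock: 12.55
tool_pos: [0.6574, 0.0224, 0.2705]
tool_rot: [-3.141, -0.0, 0.575]
ft_force: [0.5, -0.5, -1.4]
gripper_width: 0.0556
gripper_force: 0.0
```

```bash
python3 - <<'E'
from h import *
s=manip.get_state(); print(np.round(s['q'],2),np.round(s['tool_pos'],4),np.round(s['tool_rot'],3),s['gripper_width'])
im,d=manip.capture('wrist');cal=manip.calibration('wrist');W=cloud(cal,d);np.savez('w3.npz',im=im,d=d,W=W)
for t in ['pusher_grip','fill_pointer','pusher_index','pusher']:
    for r in manip.look_for('wrist',t)[:2]:
        b=r['bbox'];print(t,round(r['conf'],2),np.round([b[0]*512,b[1]*384,b[2]*512,b[3]*384],1))
m=(np.hypot(W[...,0]-.658,W[...,1]-.021)<.05)&(abs(W[...,2]-.124)<.006)
L=np.ascontiguousarray(W[m][:,:2].astype(np.float32));print(len(L),cv2.minAreaRect(L) if len(L) else '',np.median(W[m][:,2]) if len(L) else '')
im2,d2=manip.capture('scene');W2=cloud(manip.calibration('scene'),d2)
for nm,w in (('scene',W2),('wrist',W)):
    m=(np.hypot(w[...,0]-.475,w[...,1]-.255)<.13)&(abs(w[...,2]-.049)<.008)
    L=np.ascontiguousarray(w[m][:,:2].astype(np.float32));print('lid',len(L),cv2.minAreaRect(L) if len(L) else '',np.median(w[m][:,2]) if len(L) else '')
cv2.imwrite('pics/w3.png',cv2.cvtColor(cv2.resize(im,(768,576)),cv2.COLOR_RGB2BGR))
E
```

```text
[ 0.03  0.48 -0.23  1.7   0.13  0.98 -1.24] [0.6574 0.0224 0.2705] [-3.141 -0.     0.575] 0.055629411414546685
pusher_grip 0.83 [277.7 175.6  54.9  66.8]
fill_pointer 0.59 [200.  217.4  10.1   8.2]
fill_pointer 0.22 [282.1 172.6 253.2 112.4]
pusher_index 0.84 [277.9 176.9  53.1  72.2]
pusher_index 0.47 [281.9 174.1 250.  115.1]
pusher 0.58 [277.1 178.4  52.9  70.3]
266 ((0.65787672996521, 0.022349702194333076), (0.029456377029418945, 0.012022407725453377), 32.853023529052734) 0.12445384572042612
lid 2755 ((0.5020674467086792, 0.25582993030548096), (0.18957290053367615, 0.20083799958229065), 0.3991835117340088) 0.048951851345587105
lid 11248 ((0.5033777952194214, 0.2541850805282593), (0.19261908531188965, 0.1993827074766159), 0.296923965215683) 0.04882537297549941
```

View pics/w3.png

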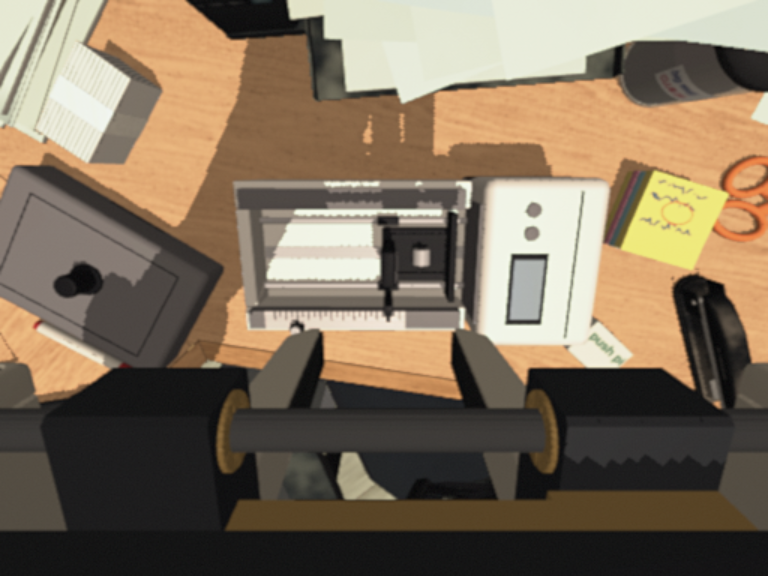

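The wrist view shows the lid set down on the left with the knob up. The pusher grip is at about (388,262), its index tip at (388,313), and the fill pointer at about (298,326) on the scale rim (coordinates in the 768-wide view). I'll turn the wrist half round so the camera looks at the scale side.

Request:
send_rows(
  targets=[
    {"slide": [0, 0, 0], "twist": -0.7, "claw": 0.2},
    {"slide": [0, -0.005, 0], "twist": -2, "claw": 0.2},
    {"slide": [0, -0.01, 0], "twist": -3.4, "claw": 0.2},
    {"slide": [0, -0.015, 0], "twist": -4.8, "claw": 0.2},
    {"slide": [0, -0.02, 0], "twist": -6.2, "claw": 0.2},
    {"slide": [0, -0.025, 0], "twist": -7.6, "claw": 0.2},
    {"slide": [0, -0.03, 0], "twist": -9, "claw": 0.2},
    {"slide": [0, -0.035, 0], "twist": -10.4, "claw": 0.2},
    {"slide": [0, -0.04, 0], "twist": -11.8, "claw": 0.2},
    {"slide": [0, -0.04, 0], "twist": -13.2, "claw": 0.2},
    {"slide": [0, -0.04, 0], "twist": -14, "claw": 0.2},
    {"slide": [0, -0.04, 0], "twist": -14, "claw": 0.2},
  ],
)

```text
clock: 14.05
tool_pos: [0.6363, 0.0546, 0.27]
tool_rot: [-3.141, -0.0, 2.041]
ft_force: [-0.6, 0.5, -0.6]
gripper_width: 0.056
gripper_force: 0.0
```

Request:
send_rows(
  targets=[
    {"slide": [0, 0, 0], "twist": -0.7, "claw": 0.2},
    {"slide": [0, 0, 0.005], "twist": -2, "claw": 0.2},
    {"slide": [0, 0, 0.01], "twist": -3.4, "claw": 0.2},
    {"slide": [0, 0, 0.015], "twist": -4.8, "claw": 0.2},
    {"slide": [0, 0, 0.02], "twist": -6.2, "claw": 0.2},
    {"slide": [0, 0, 0.025], "twist": -7.6, "claw": 0.2},
    {"slide": [0, 0, 0.03], "twist": -9, "claw": 0.2},
    {"slide": [0, 0, 0.03], "twist": -10.4, "claw": 0.2},
    {"slide": [0, 0, 0.03], "twist": -11.8, "claw": 0.2},
    {"slide": [0, 0, 0.03], "twist": -13.2, "claw": 0.2},
    {"slide": [0, 0, 0.03], "twist": -14.6, "claw": 0.2},
    {"slide": [0, 0, 0.03], "twist": -16, "claw": 0.2},
    {"slide": [0, 0, 0.03], "twist": -16, "claw": 0.2},
    {"slide": [0, 0, 0.03], "twist": -16, "claw": 0.2},
    {"slide": [0, 0, 0.03], "twist": -16, "claw": 0.2},
  ],
)

```text
clock: 15.55
tool_pos: [0.6364, 0.0547, 0.2401]
tool_rot: [-3.141, -0.0, -2.572]
ft_force: [0.7, 1.2, 0.7]
gripper_width: 0.0554
gripper_force: 0.0
```

```bash
python3 - <<'E'
from h import *
s=manip.get_state(); print(s['clock'],np.round(s['q'],2),np.round(s['tool_pos'],4),np.round(np.degrees(s['tool_rot']),2),s['gripper_width'])
im,d=manip.capture('wrist');cal=manip.calibration('wrist');W=cloud(cal,d);np.savez('w4.npz',im=im,d=d,W=W,K=cal['mtx'],T=cal['world_from_camera'])
for t in ['pusher_grip','fill_pointer','pusher_index']:
    for r in manip.look_for('wrist',t)[:2]:
        b=r['bbox'];print(t,round(r['conf'],2),np.round([b[0]*512,b[1]*384,b[2]*512,b[3]*384],1))
m=(np.hypot(W[...,0]-.658,W[...,1]-.021)<.05)&(abs(W[...,2]-.124)<.006)
L=np.ascontiguousarray(W[m][:,:2].astype(np.float32));print(len(L),cv2.minAreaRect(L) if len(L) else '',np.median(W[m][:,2]) if len(L) else '')
cv2.imwrite('pics/w4.png',cv2.cvtColor(cv2.resize(im,(768,576)),cv2.COLOR_RGB2BGR))
E
```

```text
15.55 [ 0.46  0.67 -1.04  1.74  0.64  1.11  1.35] [0.6364 0.0547 0.2401] [-1.7999e+02 -1.0000e-02 -1.4734e+02] 0.055439919985514924
pusher_grip 0.68 [205.9 171.3  60.6  71.6]
fill_pointer 0.62 [298.3 131.   11.8   9.8]
pusher_index 0.67 [206.3 175.1  62.7  71.7]
334 ((0.657573401927948, 0.021316800266504288), (0.029447952285408974, 0.013544579967856407), 34.360321044921875) 0.12457367337722228
```

View pics/w4.png

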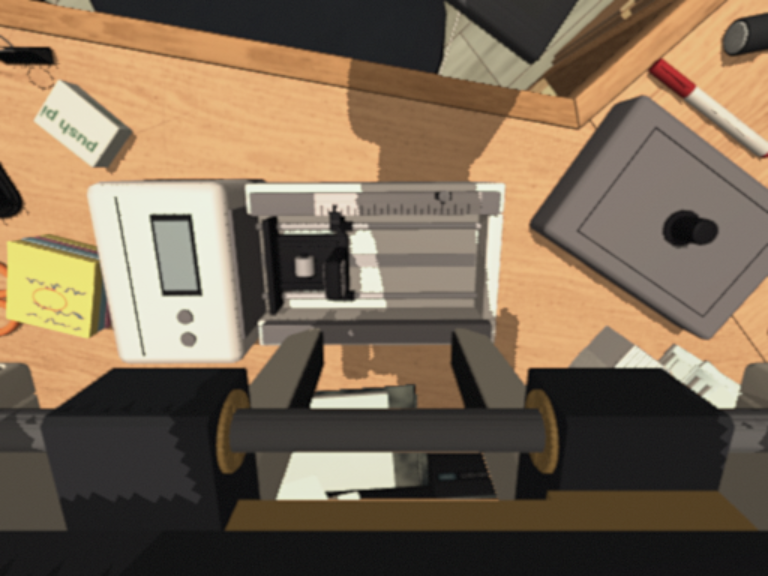

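This reversed wrist view shows the index tip at about (335,208) and the fill pointer at about (443,196) on the scale rim; the lid is clear of the marker and pack. I'll rectify the rim plane to measure the gap.

```bash
cat >> h.py <<'E'
def rect(im,cal,yaw,o,z,xr,yr,s):
    "rectified picture of the plane z, feeder axes, s m per px; image right = +x, up = +y"
    K=np.array(cal['mtx']);T=np.array(cal['world_from_camera'])
    c,sn=np.cos(yaw),np.sin(yaw)
    pts=[];dst=[]
    for x,y in ((xr[0],yr[0]),(xr[1],yr[0]),(xr[1],yr[1]),(xr[0],yr[1])):
        w=np.array([o[0]+c*x-sn*y,o[1]+sn*x+c*y,z]);p=K@(T[:3,:3].T@(w-T[:3,3]));pts.append(p[:2]/p[2]);dst.append([(x-xr[0])/s,(yr[1]-y)/s])
    H=cv2.getPerspectiveTransform(np.float32(pts),np.float32(dst))
    return cv2.warpPerspective(im,H,(int((xr[1]-xr[0])/s),int((yr[1]-yr[0])/s)),flags=cv2.INTER_CUBIC)
YAW=np.radians(-57.1);ORG=np.array([.6577,.0220])-.03*np.array([np.cos(YAW),np.sin(YAW)])
E
python3 - <<'E'
from h import *
z=np.load('w4.npz');cal=dict(mtx=z['K'],world_from_camera=z['T'])
r=rect(z['im'],cal,YAW,ORG,.096,(-.11,.11),(-.075,.075),.0005)
big=cv2.resize(r,None,fx=1.8,fy=1.8,interpolation=cv2.INTER_LINEAR)
crop=cv2.resize(r[196:296,40:312],None,fx=2.9,fy=2.9,interpolation=cv2.INTER_CUBIC)  # x -90..46, y -23..-73
big=cv2.copyMakeBorder(big[:295],0,0,0,max(0,crop.shape[1]-big.shape[1]),cv2.BORDER_CONSTANT)[:,:crop.shape[1]]
for k in range(-90,46,10):
    u=int((k+90)*2*2.9);cv2.line(crop,(u,0),(u,12),(255,0,0),1);cv2.putText(crop,str(k),(u+2,12),0,.35,(255,0,0))
cv2.imwrite('pics/r4.png',cv2.cvtColor(np.vstack([big,crop]),cv2.COLOR_RGB2BGR));print(big.shape,crop.shape)
E
```

```text
(295, 789, 3) (290, 789, 3)
```

View pics/r4.png

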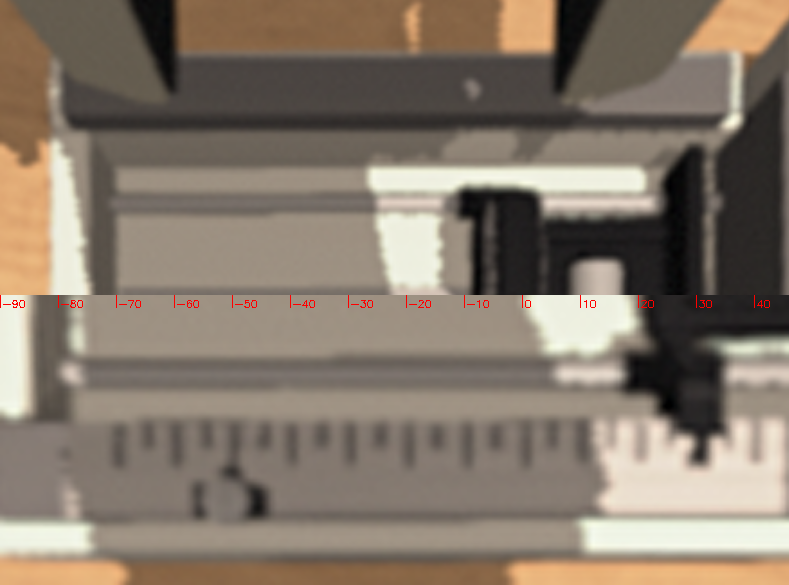

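The rectified view has 5.8 px per mm, with 5 mm scale ticks spaced 29 px, as they should be. It puts the index at x≈30.5 mm and the pointer tip at x≈-50.2 mm, so the pull is about 80.5 mm. Now I'll grip the fin.

Request:
send_rows(
  targets=[
    {"slide": [0, -0.012, 0], "twist": 0, "claw": 0.2},
    {"slide": [0, -0.03, 0.01], "twist": 0, "claw": 0.2},
    {"slide": [0, -0.039, 0.03], "twist": 0, "claw": 0.2},
    {"slide": [0, -0.039, 0.06], "twist": 0, "claw": 0.2},
    {"slide": [0, -0.039, 0.08], "twist": 0, "claw": 0.2},
    {"slide": [0, -0.039, 0.1], "twist": 0, "claw": 0.2},
    {"slide": [0, -0.039, 0.115], "twist": 0, "claw": 0.2},
    {"slide": [0, -0.039, 0.13], "twist": 0, "claw": 0.2},
    {"slide": [0, -0.039, 0.142], "twist": 0, "claw": 0.2},
    {"slide": [0, -0.039, 0.149], "twist": 0, "claw": 0.2},
    {"slide": [0, -0.039, 0.149], "twist": 0, "claw": 0.2},
    {"slide": [0, -0.039, 0.149], "twist": 0, "claw": 0.2},
  ],
)

```text
clock: 16.95
tool_pos: [0.6579, 0.0222, 0.0916]
tool_rot: [-3.141, 0.001, -2.567]
ft_force: [-0.1, -0.6, 0.9]
gripper_width: 0.0555
gripper_force: 0.0
```

Request:
send_rows(
  targets=[
    {"slide": [0, 0, 0], "twist": 0, "claw": -0.2},
    {"slide": [0, 0, 0], "twist": 0, "claw": -0.5},
    {"slide": [0, 0, 0], "twist": 0, "claw": -0.8},
    {"slide": [0, 0, 0], "twist": 0, "claw": -1},
    {"slide": [0, 0, 0], "twist": 0, "claw": -1},
    {"slide": [0, 0, 0], "twist": 0, "claw": -1},
  ],
  newtons=40,
)

```text
clock: 17.55
tool_pos: [0.6576, 0.0219, 0.0911]
tool_rot: [-3.142, -0.0, -2.567]
ft_force: [0.0, 0.3, 0.4]
gripper_width: 0.0126
gripper_force: 0.0
```

Request:
send_rows(
  targets=[
    {"slide": [0, 0, 0], "twist": 0, "claw": -1},
    {"slide": [0, 0, 0], "twist": 0, "claw": -1},
    {"slide": [0, 0, 0], "twist": 0, "claw": -1},
  ],
)

```text
clock: 17.85
tool_pos: [0.6576, 0.0219, 0.0911]
tool_rot: [-3.141, -0.0, -2.567]
ft_force: [-0.9, -0.1, 1.5]
gripper_width: 0.0117
gripper_force: 40.0
```

Request:
send_rows(
  targets=[
    {"slide": [0, 0.003, 0], "twist": 0, "claw": -1},
    {"slide": [0, 0.007, 0], "twist": 0, "claw": -1},
    {"slide": [0, 0.012, 0], "twist": 0, "claw": -1},
    {"slide": [0, 0.018, 0], "twist": 0, "claw": -1},
    {"slide": [0, 0.024, 0], "twist": 0, "claw": -1},
    {"slide": [0, 0.03, 0], "twist": 0, "claw": -1},
    {"slide": [0, 0.036, 0], "twist": 0, "claw": -1},
    {"slide": [0, 0.042, 0], "twist": 0, "claw": -1},
    {"slide": [0, 0.048, 0], "twist": 0, "claw": -1},
    {"slide": [0, 0.054, 0], "twist": 0, "claw": -1},
    {"slide": [0, 0.06, 0], "twist": 0, "claw": -1},
    {"slide": [0, 0.066, 0], "twist": 0, "claw": -1},
    {"slide": [0, 0.071, 0], "twist": 0, "claw": -1},
    {"slide": [0, 0.075, 0], "twist": 0, "claw": -1},
    {"slide": [0, 0.078, 0], "twist": 0, "claw": -1},
    {"slide": [0, 0.079, 0], "twist": 0, "claw": -1},
    {"slide": [0, 0.079, 0], "twist": 0, "claw": -1},
    {"slide": [0, 0.079, 0], "twist": 0, "claw": -1},
  ],
)

```text
clock: 19.65
tool_pos: [0.6156, 0.0868, 0.0911]
tool_rot: [-3.139, -0.0, -2.569]
ft_force: [3.5, -4.8, 1.4]
gripper_width: 0.0117
gripper_force: 40.0
```

```bash
python3 - <<'E'
from h import *
s=manip.get_state(); print(s['clock'],np.round(s['q'],2),np.round(s['tool_pos'],4),np.round(np.degrees(s['tool_rot']),2),s['gripper_width'],s['gripper_force'])
print('pull mm',1000*np.linalg.norm(np.array(s['tool_pos'][:2])-[.6576,.0219]))
im,d=manip.capture('wrist');cal=manip.calibration('wrist');W=cloud(cal,d);np.savez('w5.npz',im=im,d=d,K=cal['mtx'],T=cal['world_from_camera'])
for t in ['fill_pointer','pusher_index']:
    for r in manip.look_for('wrist',t)[:2]:
        b=r['bbox'];print(t,round(r['conf'],2),np.round([b[0]*512,b[1]*384,b[2]*512,b[3]*384],1))
r=rect(im,cal,YAW,ORG,.096,(-.08,-.02),(-.073,-.038),.00025)
r=cv2.resize(r,None,fx=2.5,fy=2.5,interpolation=cv2.INTER_LINEAR)  # 10 px/mm
for k in range(-80,-20,5): cv2.line(r,((k+80)*10,0),((k+80)*10,8),(255,0,0),1);cv2.putText(r,str(k),((k+80)*10+2,12),0,.35,(255,0,0))
full=cv2.resize(im,(299,224));full=cv2.copyMakeBorder(full,0,0,0,600-299,cv2.BORDER_CONSTANT)
cv2.imwrite('pics/r5.png',cv2.cvtColor(np.vstack([r,full]),cv2.COLOR_RGB2BGR));print(r.shape)
E
```

```text
19.65 [ 0.33  0.8  -0.91  1.91  0.84  0.86  1.12] [0.6156 0.0868 0.0911] [-179.86   -0.   -147.17] 0.011725340184387697 40.00136911869049
pull mm 77.25625509119314
fill_pointer 0.55 [266.  147.5  24.   18.4]
pusher_index 0.69 [218.4 215.7 104.7 114.4]
(348, 600, 3)
```

View pics/r5.png

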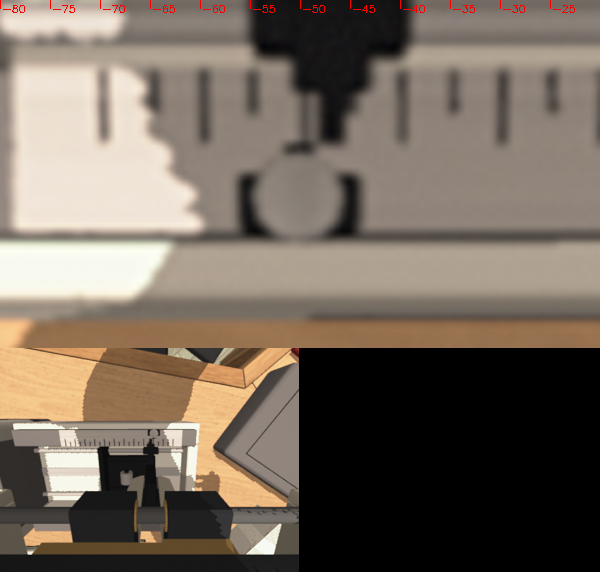

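The index tip (u≈333) is at -46.7 mm and the pointer tip (u≈299) at -50.1 mm, so about 3.4 mm more is needed.

Request:
send_rows(
  targets=[
    {"slide": [0, 0.0015, 0], "twist": 0, "claw": -1},
    {"slide": [0, 0.0034, 0], "twist": 0, "claw": -1},
    {"slide": [0, 0.0034, 0], "twist": 0, "claw": -1},
    {"slide": [0, 0.0034, 0], "twist": 0, "claw": -1},
    {"slide": [0, 0.0034, 0], "twist": 0, "claw": -1},
  ],
)

```text
clock: 20.3
tool_pos: [0.6138, 0.0895, 0.0911]
tool_rot: [-3.139, -0.0, -2.569]
ft_force: [3.9, -4.3, 0.7]
gripper_width: 0.0122
gripper_force: 40.0
```

```bash
python3 - <<'E'
from h import *
s=manip.get_state(); print(s['clock'],np.round(s['tool_pos'],4),s['gripper_width'],s['gripper_force'],np.round(s['ft_force'],1))
print('pull mm',1000*np.linalg.norm(np.array(s['tool_pos'][:2])-[.6576,.0219]))
im,d=manip.capture('wrist');cal=manip.calibration('wrist')
r=rect(im,cal,YAW,ORG,.096,(-.08,-.02),(-.073,-.038),.00025)
r=cv2.resize(r,None,fx=2.5,fy=2.5,interpolation=cv2.INTER_LINEAR)
g=cv2.cvtColor(r,cv2.COLOR_RGB2GRAY).astype(float)
for v in range(95,180,5):
    w=np.clip(90-g[v,220:380],0,None);u=np.arange(220,380)
    if w.sum()>50: print(v,round(-80+(w@u/w.sum())/10,2),'width',(w>0).sum()/10)
cv2.imwrite('pics/r6.png',cv2.cvtColor(np.vstack([r[60:260],cv2.resize(im,(600,360))[:, :600]]),cv2.COLOR_RGB2BGR))
im2,d2=manip.capture('scene');W=cloud(manip.calibration('scene'),d2)
m=(abs(W[...,0]-.475)<.085)&(abs(W[...,1]-.255)<.13)&(abs(W[...,2]-.049)<.004)
L=np.ascontiguousarray(W[m][:,:2].astype(np.float32));print('lid',len(L),cv2.minAreaRect(L),np.median(W[m][:,2]))
E
```

```text
20.3 [0.6138 0.0895 0.0911] 0.012186337500346603 40.00130474567413 [ 3.9 -4.3  0.7]
pull mm 80.59823434193113
95 -50.36 width 5.7
100 -50.26 width 4.6
105 -50.31 width 4.3
110 -50.25 width 3.0
115 -50.24 width 3.0
120 -50.25 width 3.0
125 -50.24 width 3.0
130 -50.25 width 2.9
135 -50.24 width 3.0
140 -50.17 width 2.9
145 -50.09 width 2.9
150 -50.1 width 2.8
175 -50.42 width 3.4
lid 2460 ((0.4741942286491394, 0.2562852203845978), (0.13626782596111298, 0.19987131655216217), 0.7802304029464722) 0.04898891324593191
```

View pics/r6.png

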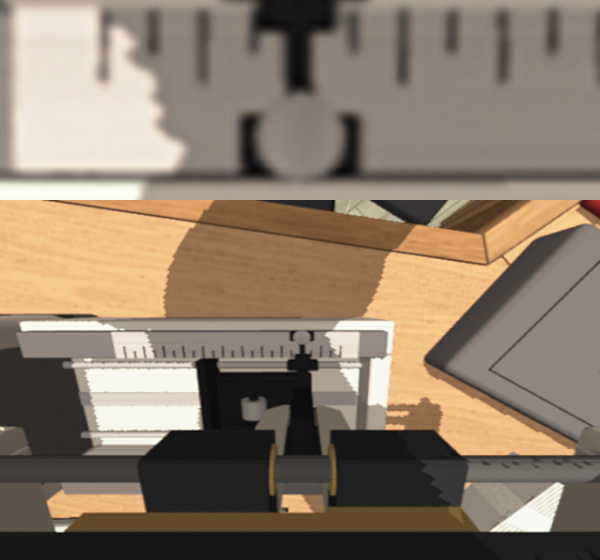

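The index tip (-50.25 mm) and the pointer tip (-50.1 mm) are now in line, the grip is holding at 40 N, and the lid sits flat at z = 49 mm on its patch. I'm handing the job in.

```bash
python3 -c "
from cell import manip
print(manip.close_job())"
```

```text
the job is handed in; nothing more can be done
None
```

The cover is set down knob up on the clear patch, and the pusher is still gripped at a pull of about 80.6 mm, its index within about 0.2 mm of the fill pointer; the job was handed in at about 20 s.

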